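# Make up two core-testing kits

### The job

Make up the two core-testing kits. The long tray with three compartments gets the short slim rock plug, the rubber sleeve and the glass vial, which you pull up out of its tight case cutout; the short tray with two compartments gets the wide rock plug and the brass weight. Each thing stands upright on the tray floor in a compartment of its own (any one of that tray); leave the tall slim rock plug standing where it is.

Things in the scene. Friction and masses are not known exactly. Their poses are not given: they have to be found in the camera images.
- long_tray: Open bare aluminium tray with three square compartments in a row, 72 x 208 mm, rim 14 mm high, fixed to the bench. Origin: centre of its underside. y runs along the row, z up. Floor top at z = 4 mm; outer walls and dividers 4 mm thick; compartments 64 x 64 mm inside, centres at y = -68, 0 and +68 mm, x = 0.
- short_tray: Open bare aluminium tray like the long one but with two compartments, 72 x 140 mm, rim 14 mm high, fixed to the bench. Origin: centre of its underside. y along the row, z up. Floor top at z = 4 mm; walls 4 mm; compartments 64 x 64 mm inside, centres at y = -34 and +34 mm, x = 0.
- wide_plug: Wide rock core plug, a plain tan upright cylinder 38 mm in diameter, 50 mm high, about 0.14 kg. Origin: centre of its underside; z up along its axis. 
- short_plug: Short slim rock core plug, a plain pale upright cylinder 25 mm in diameter and 30 mm high, about 0.04 kg. Origin: centre of its underside; z up along its axis. 
- tall_plug: Tall slim rock core plug, a plain tan upright cylinder 25 mm in diameter and 48 mm high; belongs to neither kit and stays standing where it is. Origin: centre of its underside; z up along its axis. 
- sleeve: Black rubber sleeve, a short open tube standing on end, 32 mm outside diameter, 22 mm high, wall about 4 to 6 mm, 12 g, stiff enough to grip across the outside. Origin: centre of its underside; z up along its axis. 
- weight: Brass weight: round body 28 mm in diameter and 28 mm high, with a knob 16 mm wide on it up to 39 mm, about 0.1 kg. It may be gripped across the body or the knob. Origin: centre of its underside; z up along its axis. 
- vial: Screw-cap sample vial of glass with a dark cap, 25 mm in diameter, 58 mm high (cap from 45 to 58 mm), 22 g. At the start it stands upright in the cutout of the vial case with its top 30 mm above the case top. Origin: centre of its underside; z up along its axis. 
- vial_case: Grey block-shaped case, dark rim round its top, 64 x 64 x 40 mm, fixed to the bench. One cutout 28 mm deep in the middle of its top (cutout floor 12 mm above the bench). Origin: centre of its underside, z up. Two sprung rubber cheeks on the cutout's x sides pinch the vial: pulling it straight up takes up to about 10 N (grip with 20 N or more), free after 28 mm; small wiggles ease it.
Not all that is in view belongs to the job. Leave any blue, red or turquoise look-alike of the vial alone.

How it is judged (in metres and radians):
At the end, for the whole second after the job is handed in: Short slim plug, sleeve and vial in the long tray, wide plug and weight in the short one: each centred inside its own compartment, on the floor (within 4 mm), upright within 0.12 rad, at rest. Tall slim plug upright, within 30 mm of its start (angle between each of short_plug, sleeve, vial, wide_plug, weight, tall_plug's own z axis and vertical below 0.12 rad and z of short_plug in the frame of long_tray between 0.001 and 0.008 m and x of short_plug in the frame of long_tray between -0.032 and 0.032 m and linear speed of each of short_plug, sleeve, vial, wide_plug, weight below 0.02 m/s and angular speed of each of short_plug, sleeve, vial, wide_plug, weight below 0.3 rad/s and z of sleeve in the frame of long_tray between 0.001 and 0.008 m and x of sleeve in the frame of long_tray between -0.032 and 0.032 m and z of vial in the frame of long_tray between 0.001 and 0.008 m and x of vial in the frame of long_tray between -0.032 and 0.032 m and ((y of short_plug in the frame of long_tray between -0.1 and -0.036 m and y of sleeve in the frame of long_tray between -0.032 and 0.032 m and y of vial in the frame of long_tray between 0.036 and 0.1 m) or (y of short_plug in the frame of long_tray between -0.1 and -0.036 m and y of sleeve in the frame of long_tray between 0.036 and 0.1 m and y of vial in the frame of long_tray between -0.032 and 0.032 m) or (y of short_plug in the frame of long_tray between -0.032 and 0.032 m and y of sleeve in the frame of long_tray between -0.1 and -0.036 m and y of vial in the frame of long_tray between 0.036 and 0.1 m) or (y of short_plug in the frame of long_tray between -0.032 and 0.032 m and y of sleeve in the frame of long_tray between 0.036 and 0.1 m and y of vial in the frame of long_tray between -0.1 and -0.036 m) or (y of short_plug in the frame of long_tray between 0.036 and 0.1 m and y of sleeve in the frame of long_tray between -0.1 and -0.036 m and y of vial in the frame of long_tray between -0.032 and 0.032 m) or (y of short_plug in the frame of long_tray between 0.036 and 0.1 m and y of sleeve in the frame of long_tray between -0.032 and 0.032 m and y of vial in the frame of long_tray between -0.1 and -0.036 m)) and z of wide_plug in the frame of short_tray between 0.001 and 0.008 m and x of wide_plug in the frame of short_tray between -0.032 and 0.032 m and z of weight in the frame of short_tray between 0.001 and 0.008 m and x of weight in the frame of short_tray between -0.032 and 0.032 m and ((y of wide_plug in the frame of short_tray between -0.066 and -0.002 m and y of weight in the frame of short_tray between 0.002 and 0.066 m) or (y of wide_plug in the frame of short_tray between 0.002 and 0.066 m and y of weight in the frame of short_tray between -0.066 and -0.002 m)) and distance of tall_plug from where it was at the start of the episode below 0.03 m); the robot touches nothing.
It fails at once if the tall slim plug is knocked over, lifted or carried off (distance of tall_plug from where it was at the start of the episode above 0.03 m or angle between tall_plug's own z axis and vertical above 0.5 rad).
It also fails if it takes over 128 s, if anything falls off the work surface, if the arm or the gripper's body presses on something with over 40 N, if the wrist force passes 120 N, or if a joint passes its speed limit or range.

### The arm

A 6-joint arm with a two-finger parallel gripper is mounted at the origin on a cart in front of the work surface, level with it; the furniture and walls round the work are solid. World frame = base frame: x ahead of the robot, y to its left, z up, the work surface at z = 0. Lengths are in m, angles in degrees, forces in N, time in s.
With the tool pointing down it reaches from about 0.25 to 0.725 m from the base axis. Payload 9.7 kg.
Tool frame: the origin (TCP) lies midway between the tips of the shut fingers; the grasp point (between the pads) lies 19 mm behind it; z points along the fingers, y is the line along which they close (so a half turn about z gives the same grasp; the last joint's range is limited). The gripper opens to 85 mm and grips with 20 to 120 N. Pads are 22 mm wide; open, the fingers measure 114 mm over their backs; the gripper's body (76 mm by 85 mm) begins 54 mm behind the grasp point. The pads swing forward as they close: fully open they stand 13 mm farther back than shut.
Start: joints at [-67.494, 4.979, 10.078, 95.1, 0, 90], TCP at [0.211, -0.508, 0.231] pointing down, gripper open.
Joint ranges: [-179.16, 179.16], [-48.56, 103.87], [-65.8, 70.77], [-126.05, 130.52], [-82.76, 87.17], [-180, 180]. Speed limits (degrees/s): [127.2, 127.2, 147.25, 180, 180, 180].

### API

Orientations are given as [roll, pitch, yaw] about the fixed x, y, z axes, in that order (R = Rz(yaw) Ry(pitch) Rx(roll)).
In Python, from workcell import * gives the robot as it stands.
- The arm moves only by the tool servo_tool, never from a script. Its argument "moves" is a list of rows, each a list of 4 numbers: the shift along the world's x, y, z in fractions of the full range, 1 being 80 cm, then the turn about the world's z in fractions of the full range, 1 being 2 pi rad. A call has 1 to 20 rows; each row is the pose to reach, as a shift and turn from the pose commanded when the call began; what a row does not reach only later rows make up. A row lasts 1/12 s, in which the tool goes at most 41.7 mm and 7.16 degrees, less where a joint would pass 70% of its speed; a pose out of reach is approached as far as the arm can. A call with a gripper value outside its range is refused whole. "claw" is the closure, from 0 (fully open) to 1 (shut), set as the call begins (left out, the last holds). The fingers move at their own pace and stop on an object; "force" is the grip in N (left out, the last holds). Time passes only in rows, so rows that repeat a pose let the fingers close. It gives the time, the measured TCP pose, the force, the opening and the grip force at its end, in the units of the state.
- get_obs(): the state, without advancing time (a new reading comes with each control period).
- camera(name): name is "scene" or "top"; returns the picture (384x512x3 uint8, red, green, blue); there is no depth.
- get_calibration(name): a dict with "fx", "fy", "cx", "cy" (pixels), "rvec" (rotation vector, rad) and "tvec" (3), from world to camera coordinates, as OpenCV has them. Camera axes: x right, y down, z forward; pixel columns grow to the right and rows downward; lengths in m; the calibration is good to about 2 mm. A picture is of the moment at which its call begins. get_calibration takes no time and is no camera call.
- job_done(): hands the job in; it is judged then, once.
The state is a dict: "time": time; "q": joint angles; "qd": joint speeds; "joint_efforts": joint torques, N m; "ee_pos": TCP position; "tcp_rot": TCP orientation; "wrist_force": force on the tool from outside, world axes, zero at the start; "torque": the same for the moment, N m; "opening": finger opening in m; "grasp_force": force on a finger pad.
Only numpy, scipy, OpenCV 4.12 (cv2) and the standard library are available. Lean on these libraries where they do the work, as an engineer would, in place of code of your own. Each camera call takes 0.05 s, during which the arm holds its last target. There are 200 camera calls.

## Working session

There is one attempt and no reset: what is moved stays moved. The work goes in short steps, Python scripts to look and compute and a tool call to move; the robot and the scene stay as the last step left them, time stands still between calls to the robot, and variables do not carry over. Pictures are saved under pics/ and viewed, at most 14 in all, crops included, and the job is handed in when it is done.

Besides the shell and the picture viewer there is one more tool, called after ">>>" in YAML: its name, and indented under it one key for each argument. servo_tool: Moves the arm, as the interface text tells. Its arguments: {"type":"object","properties":{"moves":{"type":"array","items":{"type":"array","items":{"type":"number"}}},"claw":{"type":"number"},"force":{"type":"number"}},"required":["moves"]}

```bash
mkdir -p pics
cat > h.py <<'E'
from workcell import *
import numpy as np, cv2
def ray(n,u,v,z):
    c=get_calibration(n);R=cv2.Rodrigues(np.array(c["rvec"],float))[0];t=np.array(c["tvec"],float).ravel()
    d=R.T@np.array([(u-c["cx"])/c["fx"],(v-c["cy"])/c["fy"],1]);o=-R.T@t
    return o+d*(z-o[2])/d[2]
def proj(n,P):
    c=get_calibration(n);K=np.array([[c["fx"],0,c["cx"]],[0,c["fy"],c["cy"]],[0,0,1.]])
    return cv2.projectPoints(np.array(P,float).reshape(-1,3),np.array(c["rvec"],float),np.array(c["tvec"],float),K,None)[0].reshape(-1,2)
def snap(n,f,crop=None,s=1):
    im=np.array(camera(n))[:,:,::-1]
    cv2.imwrite("pics/raw_"+f,im)
    if crop: a,b,c,d=crop; im=im[b:d,a:c]
    cv2.imwrite("pics/"+f,cv2.resize(im,None,fx=s,fy=s,interpolation=cv2.INTER_CUBIC))
E
python3 - <<'E'
from h import *
snap("top","t1.png",None,1.5);snap("scene","s1.png",None,1.5)
for n in("top","scene"):
    c=get_calibration(n);R=cv2.Rodrigues(np.array(c["rvec"],float))[0];print(n,c["fx"],(-R.T@np.array(c["tvec"]).ravel()).round(3),R.round(2).tolist())
E
```

```text
top 377.8968165936858 [0.317 0.043 1.015] [[-0.01, -1.0, 0.01], [-0.98, 0.01, -0.19], [0.19, -0.02, -0.98]]
scene 469.58436089222266 [0.002 0.88  0.575] [[-0.87, -0.5, 0.01], [-0.25, 0.42, -0.87], [0.43, -0.76, -0.49]]
```

View pics/t1.png

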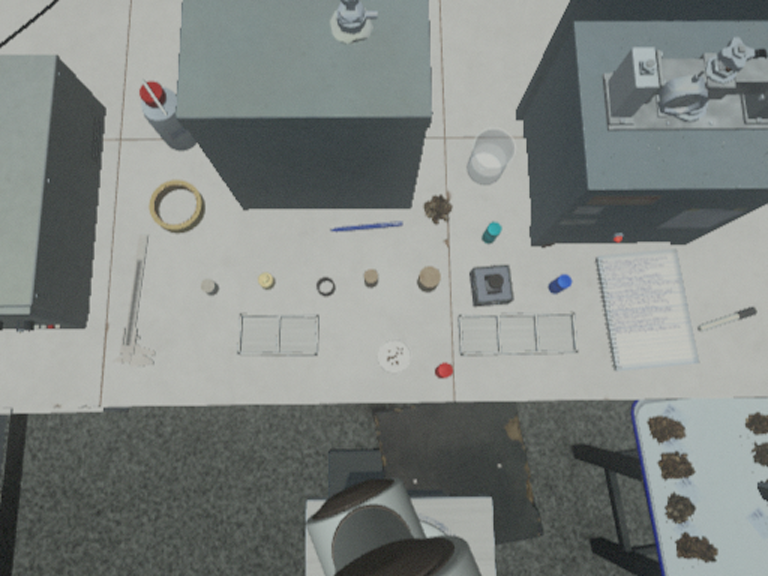

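View pics/s1.png

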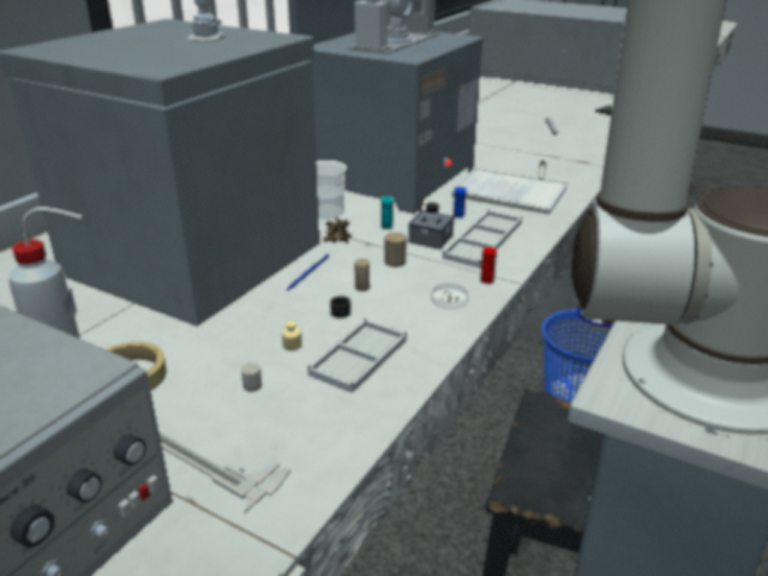

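The top view (1.5× pixels) shows a row: pale short plug (209,286), weight (267,281), sleeve (326,286), a slim tan plug that looks like the tall one (371,277), wide plug (429,278), and the case with the dark-capped vial (491,285). The short tray is at (278,335) and the long tray at (517,334). The look-alikes are turquoise (492,232), blue (560,284) and red (445,370).

Slim plug candidates in the scene view: pale and short at (251,377), tan and tall at (361,274). The first fits the short plug. I'll confirm in an enlarged crop.

Run:
```python
from h import *
im=cv2.imread("pics/raw_t1.png");cv2.imwrite("pics/t2.png",cv2.resize(im[145:250,125:395],None,fx=2.96,fy=2.96,interpolation=cv2.INTER_CUBIC))
im=cv2.imread("pics/raw_s1.png");cv2.imwrite("pics/s2.png",cv2.resize(im[115:270,150:355],None,fx=3.8,fy=3.8,interpolation=cv2.INTER_CUBIC))
print(get_obs())
for n,u,v,h in [("sp",209,284,.03),("wt",267,281,.03),("sl",326,286,.011),("tp",371,277,.03),("wp",429,278,.03),("case",491,285,.04),("st",278.5,335,.014),("lt",517.5,334,.014)]:
    print(n,ray("top",u/1.5,v/1.5,h).round(3))
```

```text
{'time': 0.1, 'q': array([-6.74936732e+01,  5.00645811e+00,  1.00390070e+01,  9.50996144e+01,
        1.52522987e-04,  8.99989754e+01]), 'qd': array([-0.05957698,  0.0437308 ,  0.12442164,  0.05635829, -0.10304673,
        0.06451217]), 'joint_efforts': array([ 3.06945622e-03, -5.21561694e+01,  4.65652728e+01,  1.62088353e-02,
        7.11631697e-05, -1.83415744e-05]), 'ee_pos': array([ 0.21045311, -0.50791813,  0.23066839]), 'tcp_rot': array([-1.79932935e+02, -1.53722246e-04,  2.25073513e+01]), 'wrist_force': array([0.49846787, 0.37295864, 0.78770118]), 'torque': array([-0.01180051, -0.06284898,  0.02974094]), 'grasp_force': 0.0, 'opening': 0.0854281158209182}
sp [0.521 0.331 0.03 ]
wt [0.525 0.229 0.03 ]
sl [0.519 0.126 0.011]
tp [0.53  0.045 0.03 ]
wp [ 0.527 -0.058  0.03 ]
case [ 0.511 -0.166  0.04 ]
st [0.431 0.21  0.014]
lt [ 0.427 -0.214  0.014]
```

View pics/t2.png

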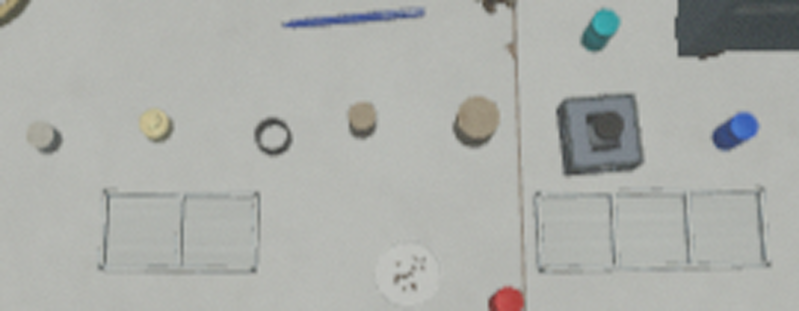

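View pics/s2.png

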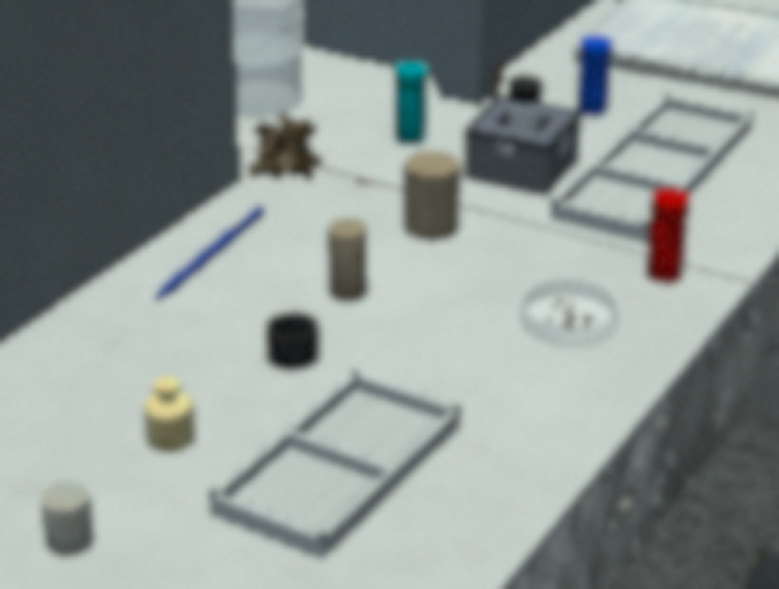

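The crops confirm it: the pale plug (s2 67,520) is about as tall as it is wide, so it's the short one. The tan one (s2 348,260) is about twice as tall as wide. The dark-capped vial sits in the case (t2 609,126), and the coloured vials stand outside it. Next I triangulate the top centres from both views.

Run:
```python
from h import *
from scipy.optimize import least_squares
T=lambda u,v:(u/2.96+125,v/2.96+145)
S=lambda u,v:(u/3.8+150,v/3.8+115)
for n,t,s,h in [("sp",(42,134),(67,494),.03),("wt",(155,123),(167,385),.039),("sl",(272,134),(292,326),.022),("tp",(363,115),(348,230),.048),("wp",(480,117),(433,165),.05),("vial",(610,125),(526,83),.07)]:
    a=ray("top",*T(*t),h);b=ray("scene",*S(*s),h)
    f=lambda P:np.r_[proj("top",P)[0]-T(*t),proj("scene",P)[0]-S(*s)]
    r=least_squares(f,a); print(n,a.round(3),b.round(3),"free",r.x.round(3),np.abs(r.fun).max().round(2))
for n,q,h in [("short",[(106,193),(258,196),(256,270),(102,267)],.014),("long",[(537,193),(764,189),(768,264),(541,269)],.014),("case",[(560,100),(633,97),(641,165),(567,174)],.04)]:
    P=np.array([ray("top",*T(*p),h)[:2] for p in q]);d=P[1]-P[0]+P[2]-P[3]
    print(n,P.mean(0).round(3),"len",np.linalg.norm(d)/2,"wid",np.linalg.norm(P[3]-P[0]+P[2]-P[1])/2,"yaw of row",np.degrees(np.arctan2(-d[0],-d[1])).round(1))
for n,q,h in [("short",[(357,378),(455,412),(320,548),(215,500)],.014),("long",[(672,98),(750,118),(660,228),(558,207)],.014)]:
    print(n,np.mean([ray("scene",*S(*p),h)[:2] for p in q],0).round(3))
```

```text
sp [0.518 0.331 0.03 ] [0.516 0.331 0.03 ] free [0.517 0.331 0.03 ] 0.46
wt [0.525 0.229 0.039] [0.524 0.235 0.039] free [0.527 0.23  0.035] 0.36
sl [0.518 0.127 0.022] [0.515 0.125 0.022] free [0.516 0.126 0.022] 0.55
tp [0.529 0.044 0.048] [0.524 0.046 0.048] free [0.528 0.043 0.046] 0.55
wp [ 0.525 -0.059  0.05 ] [ 0.522 -0.058  0.05 ] free [ 0.524 -0.06   0.049] 0.48
vial [ 0.513 -0.17   0.07 ] [ 0.51 -0.17  0.07] free [ 0.511 -0.17   0.07 ] 0.58
short [0.431 0.209] len 0.13689599301908276 wid 0.06654883507284166 yaw of row 1.9
long [ 0.428 -0.216] len 0.20560695145451685 wid 0.06834826032177885 yaw of row -0.4
case [ 0.511 -0.167] len 0.06616405596375968 wid 0.06472081510156946 yaw of row -4.0
short [0.427 0.214]
long [ 0.419 -0.214]
```

Free triangulated heights match the given ones within 4 mm, and the tray sizes match too. Compartment centres are:
- Short tray: (0.431, 0.244) and (0.429, 0.176).
- Long tray: (0.426, −0.147), (0.426, −0.215) and (0.426, −0.283).

I'll grip along world x. First move is to above the vial.

The rows are not in the units I measure in: shifts go in shares of 80 cm and turns go in shares of 2 pi rad. I convert before sending: 33.8 cm is 0.4225, 30.1 cm is 0.3763, 1.178 rad is 0.1875.

>>> servo_tool:
  moves:
    - [0.3763,0.4225,-0.1013,0.1875]
    - [0.3763,0.4225,-0.1013,0.1875]
    - [0.3763,0.4225,-0.1013,0.1875]
    - [0.3763,0.4225,-0.1013,0.1875]
    - [0.3763,0.4225,-0.1013,0.1875]
    - [0.3763,0.4225,-0.1013,0.1875]
    - [0.3763,0.4225,-0.1013,0.1875]
    - [0.3763,0.4225,-0.1013,0.1875]
    - [0.3763,0.4225,-0.1013,0.1875]
    - [0.3763,0.4225,-0.1013,0.1875]
    - [0.3763,0.4225,-0.1013,0.1875]
    - [0.3763,0.4225,-0.1013,0.1875]
    - [0.3763,0.4225,-0.1013,0.1875]
    - [0.3763,0.4225,-0.1013,0.1875]
    - [0.3763,0.4225,-0.1013,0.1875]
    - [0.3763,0.4225,-0.1013,0.1875]
  claw: 0.35
  force: 30

```text
time: 1.43
ee_pos: [0.5109, -0.1713, 0.1507]
tcp_rot: [180.0, 0.0, 89.9]
wrist_force: [-0.0, -0.2, 0.7]
opening: 0.0553
grasp_force: 0.0
```

To row units: -10.3 cm is -0.1288, -9.5 cm is -0.1188.

>>> servo_tool:
  moves:
    - [0,0.0013,-0.05,0]
    - [0,0.0013,-0.1,0]
    - [0,0.0013,-0.1188,0]
    - [0,0.0013,-0.1288,0]
    - [0,0.0013,-0.1288,0]
    - [0,0.0013,-0.1288,0]

```text
time: 1.93
ee_pos: [0.5118, -0.1699, 0.0485]
tcp_rot: [179.9, 0.0, 89.9]
wrist_force: [-0.4, 1.3, 0.0]
opening: 0.0559
grasp_force: 0.0
```

>>> servo_tool:
  moves:
    - [0,0,0,0]
    - [0,0,0,0]
    - [0,0,0,0]
    - [0,0,0,0]
    - [0,0,0,0]
    - [0,0,0,0]
    - [0,0,0,0]
    - [0,0,0,0]
  claw: 1
  force: 40

```text
time: 2.6
ee_pos: [0.5126, -0.1695, 0.0491]
tcp_rot: [179.8, 0.1, 90.0]
wrist_force: [0.4, 0.8, 7.0]
opening: 0.0232
grasp_force: 38.9
```

Run:
```python
from h import *
snap("scene","s3.png",(230,60,360,170),5)
```

```text
(no output)
```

View pics/s3.png

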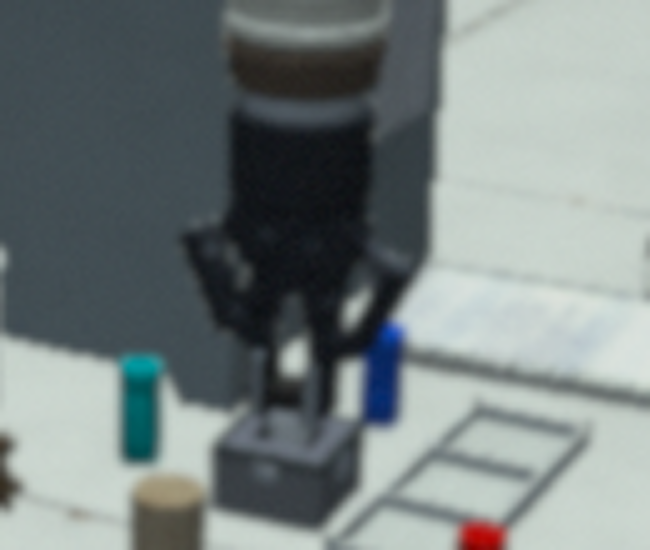

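The fingers hold the vial by its cap (opening 23 mm, 39 N). I'll pull straight up slowly.

To row units: 8 cm is 0.1, 6 cm is 0.075.

>>> servo_tool:
  moves:
    - [0,0,0.0025,0]
    - [0,0.0006,0.005,0]
    - [0,-0.0006,0.0088,0]
    - [0,0.0006,0.0125,0]
    - [0,-0.0006,0.0163,0]
    - [0,0,0.02,0]
    - [0,0,0.0238,0]
    - [0,0,0.0275,0]
    - [0,0,0.0325,0]
    - [0,0,0.0375,0]
    - [0,0,0.0438,0]
    - [0,0,0.0563,0]
    - [0,0,0.075,0]
    - [0,0,0.1,0]
    - [0,0,0.1,0]
    - [0,0,0.1,0]

```text
time: 3.98
ee_pos: [0.5121, -0.1695, 0.1294]
tcp_rot: [179.8, 0.1, 90.0]
wrist_force: [-0.1, 0.6, -0.8]
opening: 0.0233
grasp_force: 40.4
```

Run:
```python
from h import *
snap("scene","s4.png",(230,30,360,150),5)
```

```text
(no output)
```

View pics/s4.png

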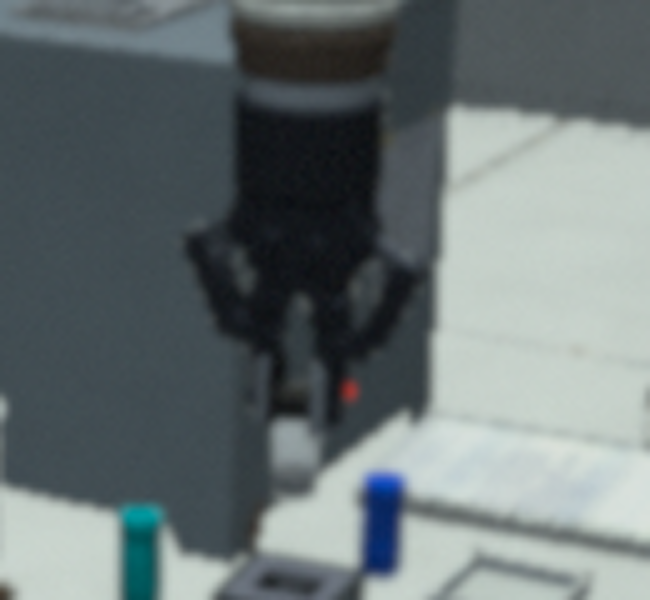

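The vial is out of the case and held upright. It goes to the far compartment of the long tray at (0.426, −0.283).

>>> servo_tool:
  moves:
    - [-0.0375,-0.0438,0,0]
    - [-0.075,-0.0875,0,0]
    - [-0.1,-0.1313,0,0]
    - [-0.1075,-0.1425,0,0]
    - [-0.1075,-0.1425,0,0]
    - [-0.1075,-0.1425,-0.0375,0]
    - [-0.1075,-0.1425,-0.075,0]
    - [-0.1075,-0.1425,-0.0938,0]
    - [-0.1075,-0.1425,-0.1,0]
    - [-0.1075,-0.1425,-0.1025,0]
    - [-0.1075,-0.1425,-0.1038,0]
    - [-0.1075,-0.1425,-0.1038,0]

```text
time: 5.03
ee_pos: [0.4262, -0.2832, 0.0453]
tcp_rot: [179.9, 0.0, 90.0]
wrist_force: [-0.3, 0.3, 0.2]
opening: 0.0237
grasp_force: 40.4
```

Run:
```python
from h import *
snap("scene","s5.png",(230,60,360,170),5)
```

```text
(no output)
```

View pics/s5.png

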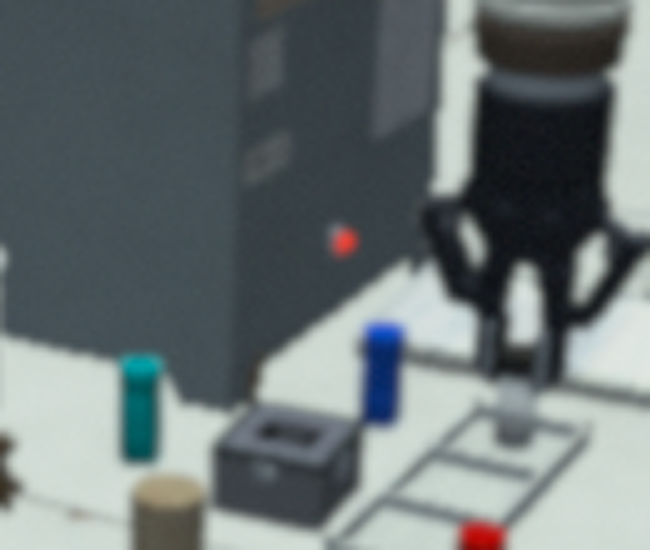

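The vial hangs over the far compartment (s5 513,430), not yet in contact. I'll lower it slowly to contact.

To row units: -0.3 cm is -0.0038, -0.2 cm is -0.0025.

>>> servo_tool:
  moves:
    - [0,0,-0.0013,0]
    - [0,0,-0.0025,0]
    - [0,0,-0.0038,0]
    - [0,0,-0.0038,0]
    - [0,0,-0.0038,0]

```text
time: 5.5
ee_pos: [0.4255, -0.2831, 0.0413]
tcp_rot: [180.0, -0.0, 90.0]
wrist_force: [-0.8, 0.1, -0.2]
opening: 0.0231
grasp_force: 40.4
```

To row units: -0.2 cm is -0.0025, -0.15 cm is -0.0019.

>>> servo_tool:
  moves:
    - [0,0,-0.0013,0]
    - [0,0,-0.0019,0]
    - [0,0,-0.0025,0]
    - [0,0,-0.0025,0]
    - [0,0,-0.0025,0]

```text
time: 5.92
ee_pos: [0.4259, -0.2836, 0.041]
tcp_rot: [179.9, 0.1, 90.0]
wrist_force: [-3.1, 0.9, 12.7]
opening: 0.0233
grasp_force: 41.5
```

Contact with the floor at 13 N. I'll release, rise, and go to the wide plug at (0.524, −0.059).

To row units: 9 cm is 0.1125, 6 cm is 0.075.

>>> servo_tool:
  moves:
    - [0,0,0.0013,0]
    - [0,0,0.0013,0]
    - [0,0,0.0013,0]
    - [0,0,0.0013,0]
    - [0,0,0.0013,0]
    - [0,0,0.0375,0]
    - [0,0,0.075,0]
    - [0,0,0.1125,0]
    - [0,0,0.1125,0]
  claw: 0.35

```text
time: 6.67
ee_pos: [0.4273, -0.2843, 0.1351]
tcp_rot: [179.6, 0.2, 90.0]
wrist_force: [0.5, 0.4, 0.6]
opening: 0.0555
grasp_force: 0.0
```

To row units: 22.4 cm is 0.28, 20 cm is 0.25.

>>> servo_tool:
  moves:
    - [0.025,0.05,0,0]
    - [0.05,0.1,0,0]
    - [0.075,0.15,0,0]
    - [0.1,0.2,0,0]
    - [0.1225,0.25,0,0]
    - [0.1225,0.28,0,0]
    - [0.1225,0.28,0,0]
    - [0.1225,0.28,-0.05,0]
    - [0.1225,0.28,-0.0875,0]
    - [0.1225,0.28,-0.1125,0]
    - [0.1225,0.28,-0.1313,0]
    - [0.1225,0.28,-0.1313,0]
    - [0.1225,0.28,-0.1313,0]
  claw: 0.2

```text
time: 7.75
ee_pos: [0.5229, -0.0592, 0.0238]
tcp_rot: [-179.9, -0.0, 90.0]
wrist_force: [-0.0, -0.5, 0.8]
opening: 0.068
grasp_force: 0.0
```

>>> servo_tool:
  moves:
    - [0,0,0,0]
    - [0,0,0,0]
    - [0,0,0,0]
    - [0,0,0,0]
    - [0,0,0,0]
    - [0,0,0,0]
    - [0,0,0,0]
  claw: 1
  force: 30

```text
time: 8.33
ee_pos: [0.5245, -0.0593, 0.0259]
tcp_rot: [179.9, 0.0, 90.0]
wrist_force: [-0.4, 0.1, 5.9]
opening: 0.0366
grasp_force: 29.9
```

Run:
```python
from h import *
snap("scene","s6.png",(200,60,360,180),5)
```

```text
(no output)
```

View pics/s6.png

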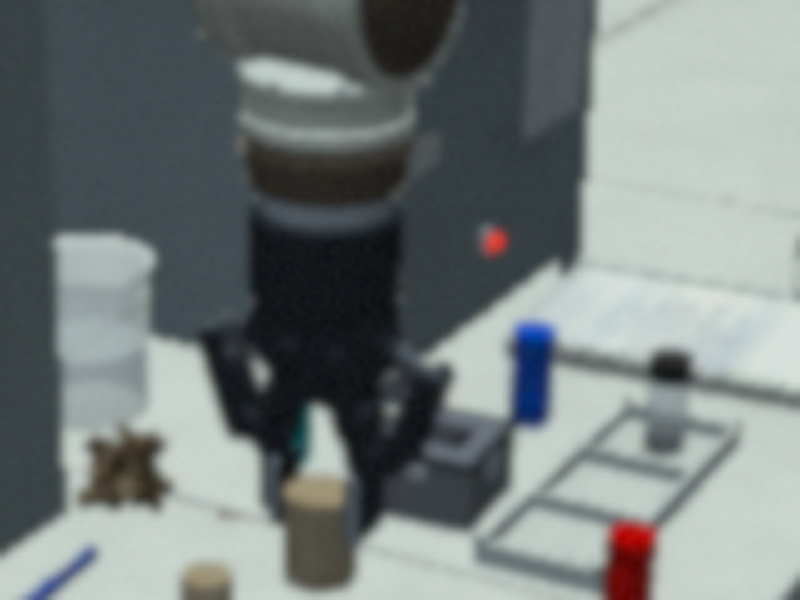

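The vial stands in the tray and the wide plug is held. I'll carry it to the short tray at (0.429, 0.176).

To row units: 23.5 cm is 0.2938, -9.5 cm is -0.1188.

>>> servo_tool:
  moves:
    - [0,0,0.0375,0]
    - [0,0,0.075,0]
    - [0,0,0.1125,0]
    - [-0.0375,0.025,0.125,0]
    - [-0.075,0.0625,0.125,0]
    - [-0.1125,0.1,0.125,0]
    - [-0.1188,0.15,0.125,0]
    - [-0.1188,0.2,0.125,0]
    - [-0.1188,0.25,0.125,0]
    - [-0.1188,0.2875,0.125,0]
    - [-0.1188,0.2938,0.125,0]
    - [-0.1188,0.2938,0.125,0]
    - [-0.1188,0.2938,0.0875,0]
    - [-0.1188,0.2938,0.05,0]
    - [-0.1188,0.2938,0.025,0]
    - [-0.1188,0.2938,0.0125,0]
    - [-0.1188,0.2938,0.0075,0]
    - [-0.1188,0.2938,0.005,0]
    - [-0.1188,0.2938,0.0038,0]
    - [-0.1188,0.2938,0.0038,0]

```text
time: 10.05
ee_pos: [0.4286, 0.1749, 0.0298]
tcp_rot: [180.0, 0.0, 89.9]
wrist_force: [-7.2, -3.9, 12.6]
opening: 0.0371
grasp_force: 32.5
```

Run:
```python
from h import *
snap("scene","s7.png",(140,90,290,270),3.3)
print(get_obs()["wrist_force"],get_obs()["ee_pos"])
```

```text
[-7.88644725 -3.76420586 13.0731579 ] [0.42881369 0.17504328 0.02984656]
```

View pics/s7.png

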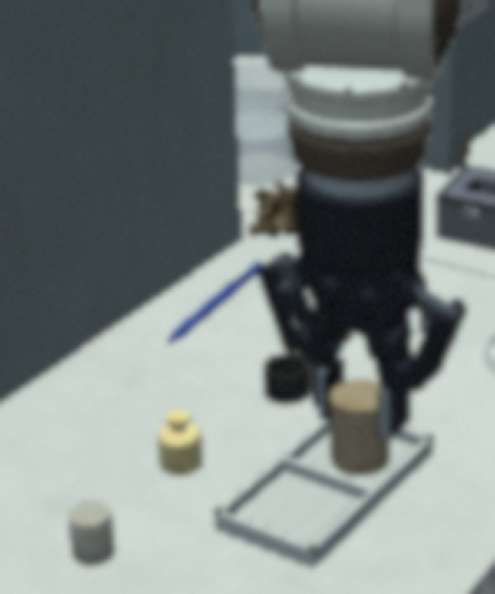

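The wide plug stands on the floor of the near compartment (s7 358,430). I'll release it and take the weight at (0.526, 0.230).

To row units: 10 cm is 0.125, 9 cm is 0.1125.

>>> servo_tool:
  moves:
    - [0,0,0.0013,0]
    - [0,0,0.0013,0]
    - [0,0,0.0013,0]
    - [0,0,0.0013,0]
    - [0,0,0.0013,0]
    - [0,0,0.0375,0]
    - [0,0,0.075,0]
    - [0,0,0.1125,0]
    - [0,0,0.125,0]
    - [0,0,0.125,0]
  claw: 0.25

```text
time: 10.93
ee_pos: [0.4299, 0.1764, 0.1301]
tcp_rot: [179.8, -0.1, 90.0]
wrist_force: [-0.1, 0.7, -0.1]
opening: 0.0641
grasp_force: 0.0
```

To row units: -11.4 cm is -0.1425, -10.5 cm is -0.1313.

>>> servo_tool:
  moves:
    - [0.0375,0.025,0,0]
    - [0.075,0.05,0,0]
    - [0.1125,0.0675,0,0]
    - [0.1213,0.0675,0,0]
    - [0.1213,0.0675,0,0]
    - [0.1213,0.0675,-0.05,0]
    - [0.1213,0.0675,-0.1,0]
    - [0.1213,0.0675,-0.1313,0]
    - [0.1213,0.0675,-0.1425,0]
    - [0.1213,0.0675,-0.1425,0]
    - [0.1213,0.0675,-0.1425,0]
  claw: 0.35

```text
time: 11.85
ee_pos: [0.5253, 0.2297, 0.0142]
tcp_rot: [180.0, -0.0, 90.0]
wrist_force: [1.0, 0.8, 1.3]
opening: 0.0555
grasp_force: 0.0
```

>>> servo_tool:
  moves:
    - [0,0,0,0]
    - [0,0,0,0]
    - [0,0,0,0]
    - [0,0,0,0]
    - [0,0,0,0]
    - [0,0,0,0]
    - [0,0,0,0]
  claw: 1
  force: 30

```text
time: 12.43
ee_pos: [0.5268, 0.2304, 0.0156]
tcp_rot: [179.8, -0.1, 90.0]
wrist_force: [-0.9, -0.1, 7.0]
opening: 0.0248
grasp_force: 29.1
```

Run:
```python
from h import *
snap("scene","s8.png",(130,90,290,270),3.3)
```

```text
(no output)
```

View pics/s8.png

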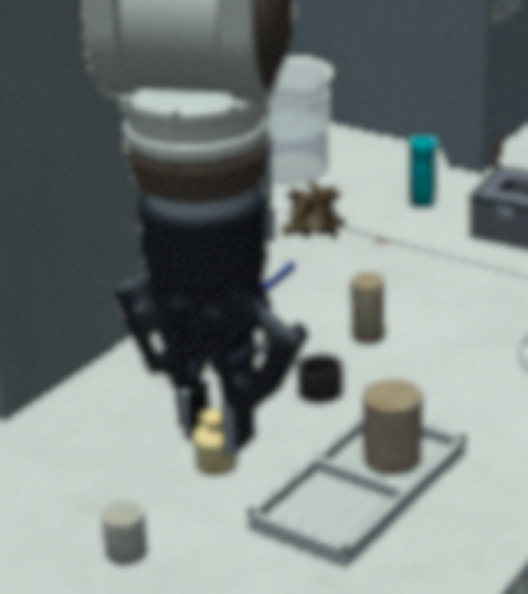

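The wide plug stands in the tray and the weight is gripped on its body. I'll carry it to (0.431, 0.244).

To row units: -9.5 cm is -0.1188, 1.4 cm is 0.0175.

>>> servo_tool:
  moves:
    - [0,0,0.0375,0]
    - [0,0,0.075,0]
    - [-0.0375,0.0063,0.0875,0]
    - [-0.075,0.0125,0.0875,0]
    - [-0.1125,0.0175,0.0875,0]
    - [-0.1188,0.0175,0.0875,0]
    - [-0.1188,0.0175,0.0875,0]
    - [-0.1188,0.0175,0.05,0]
    - [-0.1188,0.0175,0.025,0]
    - [-0.1188,0.0175,0.0125,0]
    - [-0.1188,0.0175,0.0075,0]
    - [-0.1188,0.0175,0.005,0]
    - [-0.1188,0.0175,0.0038,0]
    - [-0.1188,0.0175,0.0038,0]

```text
time: 13.65
ee_pos: [0.4307, 0.2434, 0.0194]
tcp_rot: [-180.0, 0.0, 90.0]
wrist_force: [-14.1, -7.9, 24.4]
opening: 0.0248
grasp_force: 31.9
```

To row units: 10 cm is 0.125, 9 cm is 0.1125.

>>> servo_tool:
  moves:
    - [0,0,0.0025,0]
    - [0,0,0.0025,0]
    - [0,0,0.0025,0]
    - [0,0,0.0025,0]
    - [0,0,0.0025,0]
    - [0,0,0.0025,0]
    - [0,0,0.0375,0]
    - [0,0,0.075,0]
    - [0,0,0.1125,0]
    - [0,0,0.125,0]
    - [0,0,0.125,0]
  claw: 0.35

```text
time: 14.57
ee_pos: [0.4319, 0.2446, 0.1192]
tcp_rot: [179.8, -0.1, 90.0]
wrist_force: [-0.9, 0.3, -0.2]
opening: 0.0554
grasp_force: 0.0
```

To row units: -10.4 cm is -0.13, -10 cm is -0.125.

>>> servo_tool:
  moves:
    - [0.0375,0.0375,0,0]
    - [0.075,0.075,0,0]
    - [0.1075,0.1088,0,0]
    - [0.1075,0.1088,0,0]
    - [0.1075,0.1088,0,0]
    - [0.1075,0.1088,-0.05,0]
    - [0.1075,0.1088,-0.1,0]
    - [0.1075,0.1088,-0.125,0]
    - [0.1075,0.1088,-0.13,0]
    - [0.1075,0.1088,-0.13,0]
    - [0.1075,0.1088,-0.13,0]

```text
time: 15.48
ee_pos: [0.5168, 0.3309, 0.0139]
tcp_rot: [179.9, -0.1, 90.0]
wrist_force: [-0.3, -0.4, 0.7]
opening: 0.0556
grasp_force: 0.0
```

>>> servo_tool:
  moves:
    - [0,0,0,0]
    - [0,0,0,0]
    - [0,0,0,0]
    - [0,0,0,0]
    - [0,0,0,0]
    - [0,0,0,0]
    - [0,0,0,0]
  claw: 1
  force: 30

```text
time: 16.07
ee_pos: [0.5173, 0.3314, 0.0144]
tcp_rot: [179.9, -0.1, 90.0]
wrist_force: [-2.0, -0.5, 7.2]
opening: 0.0237
grasp_force: 29.2
```

Run:
```python
from h import *
snap("scene","s9.png",(100,90,290,270),3.3)
```

```text
(no output)
```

View pics/s9.png

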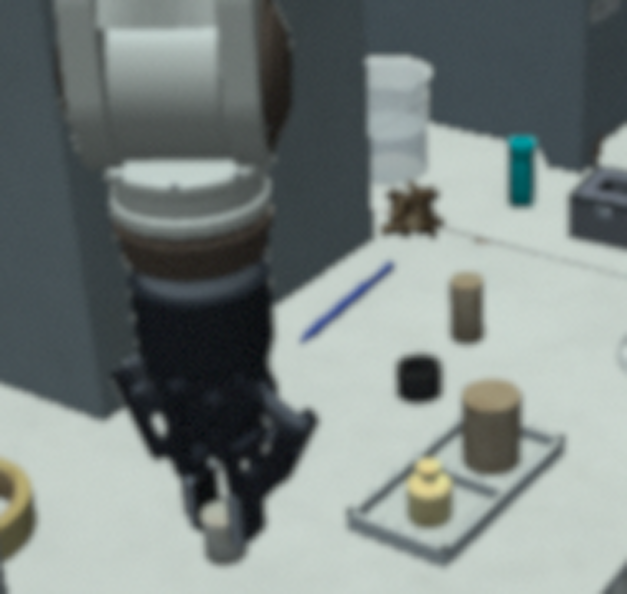

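The weight and wide plug stand in the short tray and the short plug is gripped. I'll carry it to the middle compartment at (0.426, −0.215).

To row units: -54.6 cm is -0.6825, -9.1 cm is -0.1138.

>>> servo_tool:
  moves:
    - [0,0,0.05,0]
    - [0,0,0.1,0]
    - [-0.025,-0.025,0.1375,0]
    - [-0.05,-0.0625,0.15,0]
    - [-0.075,-0.1125,0.15,0]
    - [-0.1,-0.1625,0.15,0]
    - [-0.1138,-0.2125,0.15,0]
    - [-0.1138,-0.2625,0.15,0]
    - [-0.1138,-0.3125,0.15,0]
    - [-0.1138,-0.3625,0.15,0]
    - [-0.1138,-0.4125,0.15,0]
    - [-0.1138,-0.4625,0.15,0]
    - [-0.1138,-0.5125,0.15,0]
    - [-0.1138,-0.5625,0.15,0]
    - [-0.1138,-0.6125,0.15,0]
    - [-0.1138,-0.6563,0.15,0]
    - [-0.1138,-0.6825,0.15,0]
    - [-0.1138,-0.6825,0.15,0]
    - [-0.1138,-0.6825,0.15,0]

```text
time: 17.7
ee_pos: [0.4254, -0.2161, 0.1328]
tcp_rot: [180.0, 0.0, 89.9]
wrist_force: [-0.3, -0.2, -0.4]
opening: 0.0234
grasp_force: 29.8
```

To row units: -11.7 cm is -0.1463, -11.6 cm is -0.145.

>>> servo_tool:
  moves:
    - [0,0,-0.0375,0]
    - [0,0,-0.0875,0]
    - [0,0,-0.1188,0]
    - [0,0,-0.1375,0]
    - [0,0,-0.1425,0]
    - [0,0,-0.145,0]
    - [0,0,-0.1463,0]
    - [0,0,-0.1463,0]

```text
time: 18.37
ee_pos: [0.4254, -0.2138, 0.0172]
tcp_rot: [180.0, -0.0, 90.1]
wrist_force: [-6.4, 3.5, 11.6]
opening: 0.0238
grasp_force: 32.1
```

To row units: 11 cm is 0.1375, 9 cm is 0.1125.

>>> servo_tool:
  moves:
    - [0,0,0.0013,0]
    - [0,0,0.0013,0]
    - [0,0,0.0013,0]
    - [0,0,0.0013,0]
    - [0,0,0.0013,0]
    - [0,0,0.0013,0]
    - [0,0,0.0375,0]
    - [0,0,0.075,0]
    - [0,0,0.1125,0]
    - [0,0,0.1375,0]
    - [0,0,0.1375,0]
  claw: 0.35

```text
time: 19.28
ee_pos: [0.4272, -0.216, 0.1298]
tcp_rot: [179.7, 0.2, 90.0]
wrist_force: [-0.0, -0.3, 0.6]
opening: 0.0556
grasp_force: 0.0
```

To row units: 34.1 cm is 0.4263, 32 cm is 0.4.

>>> servo_tool:
  moves:
    - [0.0125,0.05,0,0]
    - [0.025,0.1,0,0]
    - [0.0375,0.15,0,0]
    - [0.05,0.2,0,0]
    - [0.0625,0.25,0,0]
    - [0.075,0.3,0,0]
    - [0.0875,0.35,0,0]
    - [0.1,0.4,0,0]
    - [0.1138,0.4263,0,0]
    - [0.1138,0.4263,0,0]
    - [0.1138,0.4263,-0.05,0]
    - [0.1138,0.4263,-0.1,0]
    - [0.1138,0.4263,-0.1375,0]
    - [0.1138,0.4263,-0.1463,0]
    - [0.1138,0.4263,-0.1463,0]
    - [0.1138,0.4263,-0.1463,0]

```text
time: 20.62
ee_pos: [0.5169, 0.1256, 0.0094]
tcp_rot: [180.0, -0.0, 90.0]
wrist_force: [0.3, -0.4, -0.1]
opening: 0.0554
grasp_force: 0.0
```

>>> servo_tool:
  moves:
    - [0,0,0,0]
    - [0,0,0,0]
    - [0,0,0,0]
    - [0,0,0,0]
    - [0,0,0,0]
    - [0,0,0,0]
    - [0,0,0,0]
  claw: 1
  force: 20

```text
time: 21.2
ee_pos: [0.518, 0.1261, 0.0107]
tcp_rot: [179.8, -0.0, 90.0]
wrist_force: [-0.7, -0.8, 6.5]
opening: 0.0311
grasp_force: 19.4
```

Run:
```python
from h import *
snap("scene","s10.png",(150,70,360,230),3.3)
```

```text
(no output)
```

View pics/s10.png

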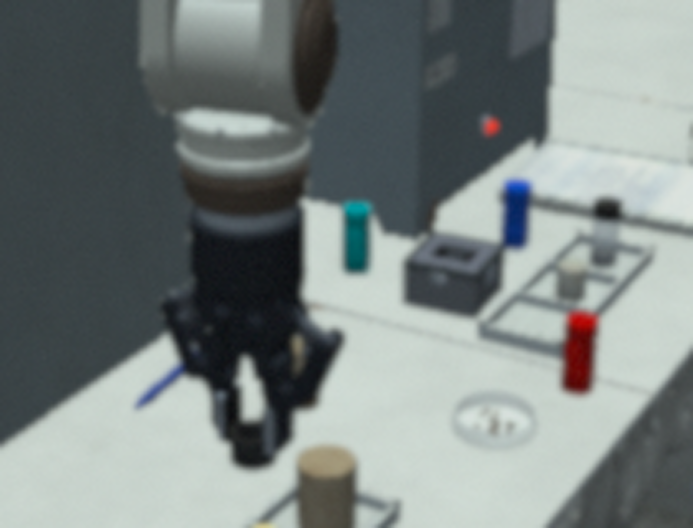

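The short plug stands in the middle compartment and the sleeve is gripped. I'll carry it to (0.426, −0.147).

To row units: -27.2 cm is -0.34, -9.2 cm is -0.115.

>>> servo_tool:
  moves:
    - [0,0,0.0375,0]
    - [0,0,0.0875,0]
    - [0,0,0.125,0]
    - [-0.0375,0,0.1375,0]
    - [-0.075,-0.0375,0.1375,0]
    - [-0.1,-0.0875,0.1375,0]
    - [-0.115,-0.1375,0.1375,0]
    - [-0.115,-0.1875,0.1375,0]
    - [-0.115,-0.2375,0.1375,0]
    - [-0.115,-0.2875,0.1375,0]
    - [-0.115,-0.325,0.1375,0]
    - [-0.115,-0.34,0.1375,0]
    - [-0.115,-0.34,0.1375,0]
    - [-0.115,-0.34,0.0875,0]
    - [-0.115,-0.34,0.05,0]
    - [-0.115,-0.34,0.025,0]
    - [-0.115,-0.34,0.0125,0]
    - [-0.115,-0.34,0.0075,0]
    - [-0.115,-0.34,0.005,0]
    - [-0.115,-0.34,0.005,0]

```text
time: 22.92
ee_pos: [0.4249, -0.1456, 0.0146]
tcp_rot: [179.9, 0.0, 90.0]
wrist_force: [-1.5, 0.1, 3.4]
opening: 0.0307
grasp_force: 20.7
```

To row units: 15 cm is 0.1875, 14 cm is 0.175.

>>> servo_tool:
  moves:
    - [0,0,0,0]
    - [0,0,0,0]
    - [0,0,0,0]
    - [0,0,0,0]
    - [0,0,0,0]
    - [0,0,0,0]
    - [0,0,0.0375,0]
    - [0,0,0.075,0]
    - [0,0,0.1125,0]
    - [0,0,0.15,0]
    - [-0.0375,0.0625,0.175,0]
    - [-0.075,0.1125,0.1875,0]
    - [-0.075,0.125,0.1875,0]
    - [-0.075,0.125,0.1875,0]
  claw: 0.35

```text
time: 24.08
ee_pos: [0.3628, -0.0428, 0.1643]
tcp_rot: [179.9, -0.1, 90.2]
wrist_force: [0.8, 0.2, 0.7]
opening: 0.0554
grasp_force: 0.0
```

Run:
```python
from h import *
snap("scene","s11.png",(140,80,360,260),3.3)
snap("top","t3.png",(125,145,395,250),2.96)
```

```text
(no output)
```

View pics/s11.png

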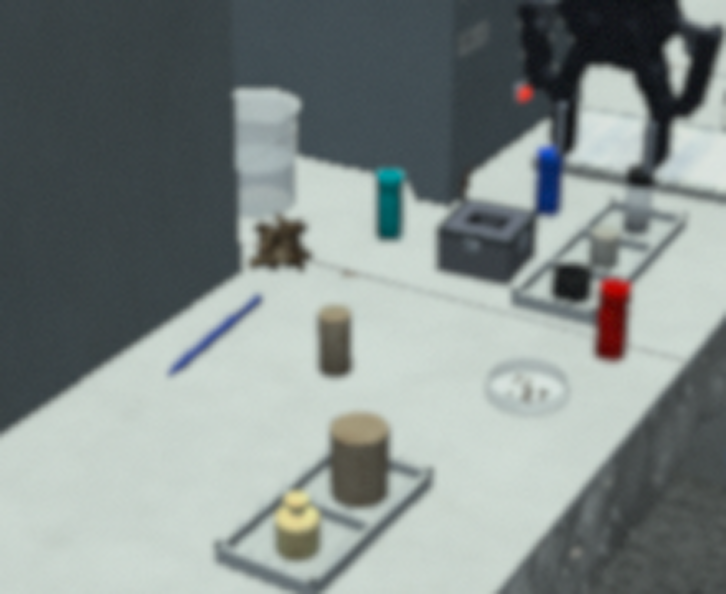

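View pics/t3.png

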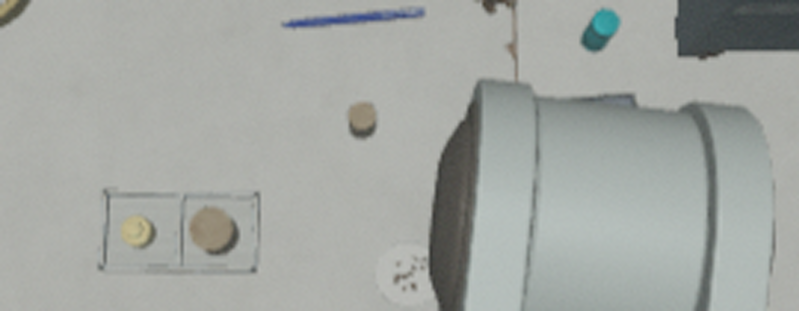

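Everything stands upright in its own compartment: weight and wide plug at t3 (137,231) and (212,230), sleeve, short plug and vial at s11 (572,282), (604,247) and (638,205). The tall plug at t3 (362,118) hasn't moved and the arm is clear, so I'm handing in.

```bash
python3 -c "
from workcell import *
print(job_done())"
```

```text
the job is handed in; nothing more can be done
None
```

Both kits are made up and the job is handed in at about 24 s of the 128 s limit: the last camera views showed all five pieces upright in their own compartments and the tall plug still in place, but the hand-in returned no verdict.

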